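Dry-fit a housing lid, then hold it hovering for gluing

ROBOT

A 6-joint arm with a two-finger parallel gripper is mounted at the origin on a cart in front of the work surface, level with it; the furniture and walls round the work are solid. World frame = base frame: x ahead of the robot, y to its left, z up, the work surface at z = 0. Lengths are in m, angles in rad, forces in N, time in s.
With the tool pointing down it reaches from about 0.25 to 0.725 m from the base axis. Payload 4 kg.
Tool frame: the origin (TCP) lies midway between the tips of the shut fingers; the grasp point (between the pads) lies 19 mm behind it (bot.grip_point_offset is the distance from the TCP to the grasp point, in m); z points along the fingers, y is the line along which they close (so a half turn about z gives the same grasp; the last joint's range is limited). The gripper opens to 85 mm and grips with 20 to 120 N. Pads are 22 mm wide; open, the fingers measure 114 mm over their backs; the gripper's body (76 mm by 85 mm) begins 54 mm behind the grasp point. The pads swing forward as they close: fully open they stand 13 mm farther back than shut.
Start: joints at [1.298, 0.241, 0.005, 1.335, 0, 1.571], TCP at [0.135, 0.482, 0.231] pointing down, gripper open.
Joint ranges: [-2.72, 2.72], [-1.05, 1.87], [-1.09, 1.28], [-1.99, 2.15], [-1.42, 1.44], [-3.14, 3.14]. Speed limits (rad/s): [2.79, 2.79, 3.14, 3.14, 3.14, 3.14].

INTERFACE

Orientations are given as a unit quaternion [x, y, z, w].
In Python, from workcell import bot gives the robot as it stands.
- The arm moves only by the tool step_arm, never from a script. Its argument "targets" is text: rows parted by semicolons, each of 7 numbers parted by spaces: the opening, from -1 (shut) to 1 (fully open), so that 0 is half open, then the shift along the world's x, y, z normalised to -1 to 1, where 1 is 0.5 m, then the turn, a rotation vector about the world's x, y, z normalised to -1 to 1, where 1 is pi/4 rad. In form: gripper x y z wx wy wz; .... A call has 1 to 10 rows; each row is the pose to reach, as a shift and turn from the pose commanded when the call began; what a row does not reach only later rows make up. A row lasts 1/12 s, in which the tool goes at most 41.7 mm and 7.16 degrees, less where a joint would pass 70% of its speed; a pose out of reach is approached as far as the arm can. A call with a number of a shift or a turn outside -1 to 1 is refused whole. A call with a gripper value outside its range is refused whole. The fingers move at their own pace and stop on an object; the grip force is fixed at half the most. Time passes only in rows, so rows that repeat a pose let the fingers close. It gives the time, the measured TCP pose, the force, the opening and the grip force at its end, in the units of the state.
- bot.get_obs(): the state, without advancing time (a new reading comes with each control period).
- bot.camera(name): name is "scene" or "top" or "wrist"; returns the picture (420x560x3 uint8, red, green, blue); there is no depth.
- bot.camera_info(name): a dict with "vertical_fov" (degrees; the focal length in pixels is half the picture's height over the tangent of half this angle, whatever the lens; pixels are square), "cx", "cy" (the principal point, pixels), "pose" (4x4, takes a point from camera to world coordinates). Camera axes: x right, y up, looking along -z (the intrinsics and any distortion apply to the point x, -y, -z); pixel columns grow to the right and rows downward; lengths in m; the calibration is good to about 2 mm. A picture is of the moment at which its call begins: read the wrist's pose just before it. camera_info takes no time and is no camera call; for the wrist camera it gives the pose at the moment of the call.
- bot.job_done(): hands the job in; it is judged then, once.
The state is a dict: "clock": time; "joint_pos": joint angles; "joint_vel": joint speeds; "tau": joint torques, N m; "eef_pos": TCP position; "tool_rot": TCP orientation; "ft_force": force on the tool from outside, world axes, zero at the start; "ft_torque": the same for the moment, N m; "grip_width": finger opening in m; "grasp_force": force on a finger pad.
Only numpy, scipy, OpenCV 4.12 (cv2) and the standard library are available. Lean on these libraries where they do the work, as an engineer would, in place of code of your own. Each camera call takes 0.05 s, during which the arm holds its last target. There are 200 camera calls.

TASK

Dry-fit the loose lid on the open housing that is screwed to the bench: pick it up by the rib on its top, lift it higher than the tallest print and carry it over the row of blue prints without disturbing them, and lower it gently into the housing until you feel its flange seat on the rim. Then lift it back out and hold it still, level and in line with the housing, with its lip about a centimetre clear above the rim and touching nothing but the gripper, so that I can run glue round the rim; finish while still holding it there. Either way round will do.

Things in the scene. Friction and masses are not known exactly. Their poses are not given: they have to be found in the camera images.
- lid_grip (a point): loose grey plastic lid, about 0.12 kg (varies), standing on its lip on the bench. This point: centre of the grip rib on its top (24 mm in x, 38 in y, 34 high; take it across the 24 mm, along x), 29 mm above the bottom of the lip; rib top 46 mm, flange top 12 mm above it. x along the lid's long side, y its short side, z up; a half turn about z makes no difference
- lid_lip (a point): centre of the bottom of the lid's lip, the lid's lowest face; axes as lid_grip. The lip is 7 mm deep, 64 (x) x 40 (y) mm, its lowest 3 mm only 60 x 36 mm; above it the flange, 76 x 52 x 5 mm
- housing_rim (a point): fixed, open grey plastic housing, 76 (x) x 52 (y) x 50 mm high, walls 4 mm, two screwed ears 19 mm long, 5 mm high at its x ends. This point: centre of the opening (68 x 44 mm, 2 mm play round the lip), level with the rim's top. x along the long side, z up. With the lid seated, its flange lies on the rim, the bottom of its lip 7 mm below this point
- tray_center (a point): blue printed tray with dividers, 48 x 60 x 34 mm, loose; one of the row of prints that stands between lid and housing; point at its centre, half-way up; z up
- tower_center (a point): blue printed tower, 61 x 66 x 60 mm, loose; in the same row; point at its centre, half-way up; z up
- critter_center (a point): blue printed toy figure, 55 x 44 x 58 mm, loose; in the same row; point at its centre, half-way up; z up

How it is judged:
By the outcome, as a careful person would: the job done as asked, in the order asked, and still so for the second after the job is handed in, while the arm keeps its last pose, push and grip.
It also fails if it takes over 40 s, if anything falls off the work surface, if the arm or the gripper's body presses on something with over 40 N, if the wrist force passes 120 N, or if a joint passes its speed limit or range.

## Working session

There is one attempt and no reset: what is moved stays moved. The work goes in short steps, Python scripts to look and compute and a tool call to move; the robot and the scene stay as the last step left them, time stands still between calls to the robot, and variables do not carry over. Pictures are saved under pics/ and viewed, at most 10 in all, crops included, and the job is handed in when it is done.

Besides the shell and the picture viewer there is one more tool, called after "Emit:" as a command line: name --argument value ..., lists and objects as JSON in quotes. step_arm: Moves the arm, as the interface text tells. Scaled input: -1 to 1 covers 0.5 m each way for a shift and pi/4 rad each way for a turn. Its arguments: {"type":"object","properties":{"targets":{"type":"string"}},"required":["targets"]}

```bash
mkdir -p pics; python3 - <<'E'
from workcell import bot
import cv2, numpy as np
np.set_printoptions(precision=4,suppress=True)
o=bot.get_obs();print(o)
for n in("scene","top"):
    i=bot.camera_info(n);print(n,i)
    cv2.imwrite(f"pics/{n}0.png",bot.camera(n)[:,:,::-1])
E
```

```text
{'clock': 0.0, 'joint_pos': array([ 1.298 ,  0.2414,  0.0037,  1.3352, -0.    ,  1.5708]), 'joint_vel': array([ 0.0013, -0.0012,  0.0007, -0.0002, -0.0009,  0.0003]), 'tau': array([  0.0017, -37.2318,  25.2407,   0.0171,   0.0004,  -0.    ]), 'eef_pos': array([0.1345, 0.4809, 0.2304]), 'tool_rot': array([ 0.136 ,  0.9907, -0.001 , -0.0001]), 'ft_force': array([-0.5871,  0.7898,  0.0976]), 'ft_torque': array([ 0.0288, -0.0086,  0.0106]), 'grasp_force': 0.0, 'grip_width': 0.08521005152348583}
scene {'vertical_fov': 51.03285740530645, 'cx': 282.4113461338143, 'cy': 205.66978804607012, 'pose': array([[-0.8984,  0.3003, -0.3204,  0.2421],
       [-0.4388, -0.5845,  0.6825,  0.2266],
       [ 0.0177,  0.7537,  0.6569,  0.6323],
       [ 0.    ,  0.    ,  0.    ,  1.    ]])}
top {'vertical_fov': 46.06352818234015, 'cx': 280.74589227005845, 'cy': 212.2276088364699, 'pose': array([[ 0.0282,  0.9933, -0.1124,  0.4422],
       [-0.9995,  0.0265, -0.0165, -0.3492],
       [-0.0134,  0.1128,  0.9935,  0.9031],
       [ 0.    ,  0.    ,  0.    ,  1.    ]])}
```

View pics/top0.png

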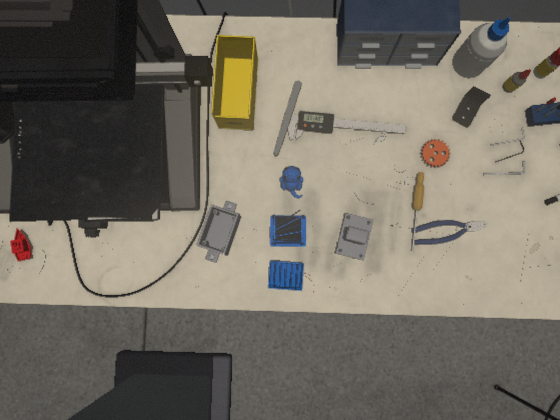

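View pics/scene0.png

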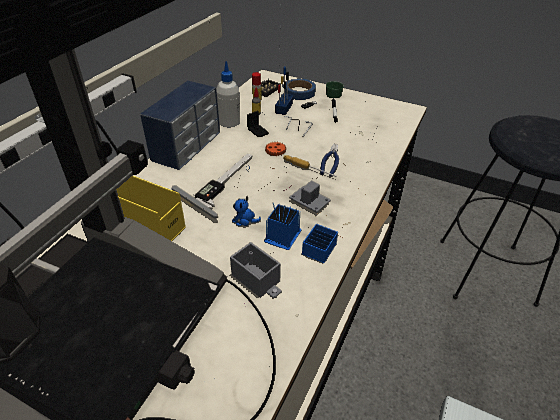

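The top view shows the lid near (352,235) with its rib at (355,232), the housing near (220,230), and the blue critter, tower and tray at (291,180), (288,230) and (286,275). The scene view agrees: the prints stand between lid and housing, and the printer is beside the housing.

```bash
cat > h.py <<'E'
from workcell import bot
import cv2, numpy as np
np.set_printoptions(precision=4,suppress=True)
def ray(n,uv,z,i=None):
    i=i or bot.camera_info(n); f=210/np.tan(np.radians(i["vertical_fov"]/2))
    uv=np.atleast_2d(np.asarray(uv,float)); P=i["pose"]
    d=np.c_[(uv[:,0]-i["cx"])/f,-(uv[:,1]-i["cy"])/f,-np.ones(len(uv))]@P[:3,:3].T
    return P[:3,3]+d*((z-P[2,3])/d[:,2])[:,None]
def rect(pts):  # world xy pts -> centre, long, short, angle of long axis
    b=cv2.boxPoints(cv2.minAreaRect((pts[:,:2]*1000).astype(np.float32)))
    e=[b[1]-b[0],b[2]-b[1]]; e.sort(key=np.linalg.norm)
    a=np.degrees(np.arctan2(e[1][1],e[1][0]))%180
    return b.mean(0),np.linalg.norm(e[1]),np.linalg.norm(e[0]),a-180 if a>90 else a
E
python3 - <<'E'
from h import *
im=cv2.imread("pics/top0.png");hsv=cv2.cvtColor(im,cv2.COLOR_BGR2HSV)
def big(m,box):
    x0,y0,x1,y1=box;k=np.zeros_like(m);k[y0:y1,x0:x1]=m[y0:y1,x0:x1]
    c=max(cv2.findContours(k,cv2.RETR_EXTERNAL,cv2.CHAIN_APPROX_NONE)[0],key=cv2.contourArea)
    return c[:,0,:]
print("hsv lid",hsv[250,345],hsv[233,355],"bench",hsv[260,320],"shadow",hsv[235,378],"hous",hsv[230,220],hsv[210,215])
g=((hsv[...,1]<28)&(hsv[...,2]>40)).astype(np.uint8)*255
blue=cv2.inRange(hsv,(95,100,30),(125,255,255))
for n,b,z in(("lid",(325,200,380,270),.012),("hous",(200,195,243,262),.05),):
    p=big(g,b);print(n,rect(ray("top",p,z)),cv2.boundingRect(p))
for n,b,zs in(("tray",(262,255,310,300),.034),("tower",(262,205,312,252),.06),("critter",(270,155,312,203),.03)):
    p=big(blue,b);w=ray("top",p,zs);print(n,rect(w),w.min(0),w.max(0))
v=cv2.resize(im[140:310,180:400],None,fx=3,fy=3,interpolation=cv2.INTER_CUBIC)
m=cv2.resize(g[140:310,180:400],None,fx=3,fy=3);v[...,2]=np.where(m>0,255,v[...,2])
cv2.imwrite("pics/c.png",v)
E
```

```text
hsv lid [ 12  10 133] [  8   8 130] bench [ 21  41 176] shadow [ 21  42 159] hous [ 10  12 128] [ 15   9 115]
lid (array([ 503.5321, -467.4227], dtype=float32), np.float32(75.65998), np.float32(51.977325), np.float32(-13.102524)) (335, 213, 38, 47)
hous (array([ 504.1836, -227.6126], dtype=float32), np.float32(106.740685), np.float32(56.95925), np.float32(-16.27124)) (200, 201, 41, 61)
tray (array([ 430.2007, -345.9039], dtype=float32), np.float32(59.250416), np.float32(46.776165), np.float32(87.298584)) [ 0.4055 -0.3763  0.034 ] [ 0.4544 -0.3159  0.034 ]
tower (array([ 506.5807, -347.5905], dtype=float32), np.float32(59.980076), np.float32(49.736767), np.float32(-88.46299)) [ 0.481 -0.378  0.06 ] [ 0.5321 -0.3175  0.06  ]
critter (array([ 604.0084, -350.7036], dtype=float32), np.float32(38.684284), np.float32(26.279379), np.float32(-10.956589)) [ 0.5834 -0.3654  0.03  ] [ 0.6234 -0.3385  0.03  ]
```

View pics/c.png

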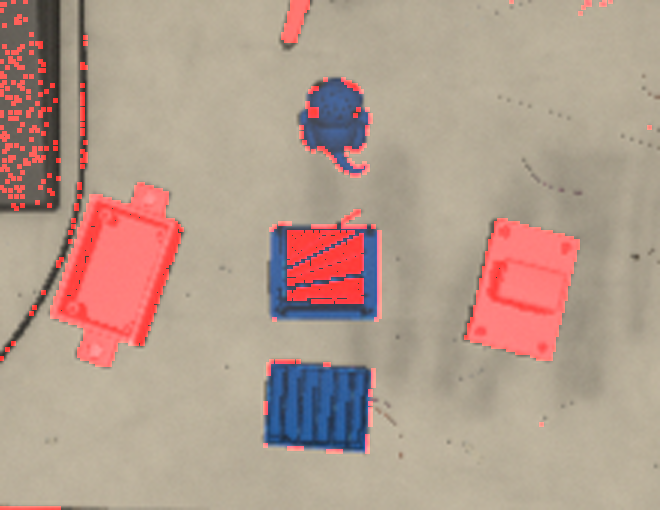

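The red overlay shows the lid outline is clean: 75.7 x 52 mm against 76 x 52 given, with the rib across its short side. The housing mask includes the ears, so I'll refine that later. Next: go above the lid.

Emit:
step_arm --targets "1 .3 -.77 0 0 0 -1;1 .3 -.77 0 0 0 -1;1 .3 -.77 0 0 0 -1;1 .3 -.77 0 0 0 -1;1 .3 -.77 0 0 0 -1;1 .3 -.77 0 0 0 -1;1 .3 -.77 0 0 0 -1;1 .3 -.77 0 0 0 -1;1 .3 -.77 0 0 0 -1;1 .3 -.77 0 0 0 -1"

```text
clock: 0.93
eef_pos: [0.2845, 0.0944, 0.2313]
tool_rot: [0.505, 0.863, 0.0, 0.0]
ft_force: [1.2, 0.7, -0.9]
grip_width: 0.0852
grasp_force: 0.0
```

Emit:
step_arm --targets "1 .3 -.77 0 0 0 -.944;1 .3 -.77 0 0 0 -.944;1 .3 -.77 0 0 0 -.944;1 .3 -.77 0 0 0 -.944;1 .3 -.77 0 0 0 -.944;1 .3 -.77 0 0 0 -.944;1 .3 -.77 0 0 0 -.944;1 .3 -.77 0 0 0 -.944;1 .3 -.77 0 0 0 -.944;1 .3 -.77 0 0 0 -.944"

```text
clock: 1.77
eef_pos: [0.4348, -0.2909, 0.2306]
tool_rot: [0.784, 0.621, -0.0, -0.0]
ft_force: [0.1, 0.1, 0.5]
grip_width: 0.0853
grasp_force: 0.0
```

Emit:
step_arm --targets "1 .138 -.354 -.12 0 0 0;1 .138 -.354 -.12 0 0 0;1 .138 -.354 -.12 0 0 0;1 .138 -.354 -.12 0 0 0;1 .138 -.354 -.12 0 0 0;1 .138 -.354 -.12 0 0 0;1 .138 -.354 -.12 0 0 0;1 .138 -.354 -.12 0 0 0;1 .138 -.354 -.12 0 0 0"

```text
clock: 2.52
eef_pos: [0.5038, -0.4645, 0.1725]
tool_rot: [0.783, 0.622, 0.0, 0.0]
ft_force: [-0.0, 0.1, -0.3]
grip_width: 0.0854
grasp_force: 0.0
```

```bash
python3 - <<'E'
from h import *
o=bot.get_obs();i=bot.camera_info("wrist");im=bot.camera("wrist")[:,:,::-1];cv2.imwrite("pics/w1.png",im)
import pickle;pickle.dump(i,open("w1.pkl","wb"));print(o["eef_pos"],o["tool_rot"],i)
E
```

```text
[ 0.5038 -0.4645  0.1725] [0.7829 0.6221 0.0002 0.0004] {'vertical_fov': 65.2270889041777, 'cx': 281.1237991038492, 'cy': 212.6556780394295, 'pose': array([[ 0.9741,  0.2175,  0.0615,  0.5209],
       [-0.226 ,  0.9358,  0.2706, -0.3968],
       [ 0.0014, -0.2775,  0.9607,  0.3149],
       [ 0.    ,  0.    ,  0.    ,  1.    ]])}
```

View pics/w1.png

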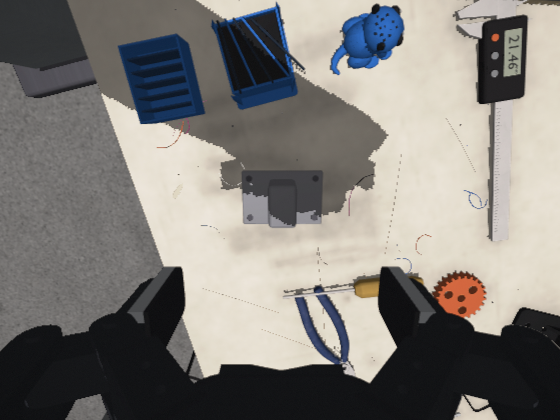

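The wrist view shows the lid flange spanning about (243,170) to (322,225), with the rib at x 269–297 between the open fingers.

```bash
python3 - <<'E'
from h import *
import pickle;i=pickle.load(open("w1.pkl","rb"))
im=cv2.imread("pics/w1.png");hsv=cv2.cvtColor(im,cv2.COLOR_BGR2HSV)
sat=hsv[...,1];m=np.zeros(sat.shape,np.uint8)
m[155:240,225:340]=((sat<30)[155:240,225:340])*255
m=cv2.morphologyEx(m,cv2.MORPH_OPEN,np.ones((5,5)))
p=max(cv2.findContours(m,0,1)[0],key=cv2.contourArea)[:,0]
print(cv2.boundingRect(p),rect(ray("",p,.012,i)))
print("corners",rect(ray("",[(243,171),(321,170),(322,223),(243,223)],.012,i)),ray("",[(243,171),(321,170),(322,223),(243,223)],.012,i))
print("rib top",ray("",[(269,180),(296,180),(297,206),(269,206)],.046,i))
v=cv2.resize(im[150:245,215:355],None,fx=5,fy=5,interpolation=2);cv2.imwrite("pics/w1c.png",v)
E
```

```text
(225, 159, 101, 71) (array([ 498.8983, -463.7165], dtype=float32), np.float32(95.899414), np.float32(67.82186), np.float32(-13.090103))
corners (array([ 506.3199, -467.4822], dtype=float32), np.float32(76.596695), np.float32(51.560795), np.float32(-13.088547)) [[ 0.4762 -0.435   0.012 ]
 [ 0.5468 -0.4504  0.012 ]
 [ 0.5378 -0.5013  0.012 ]
 [ 0.4632 -0.4839  0.012 ]]
rib top [[ 0.5003 -0.4428  0.046 ]
 [ 0.5221 -0.4479  0.046 ]
 [ 0.5182 -0.4699  0.046 ]
 [ 0.495  -0.4645  0.046 ]]
```

View pics/w1c.png

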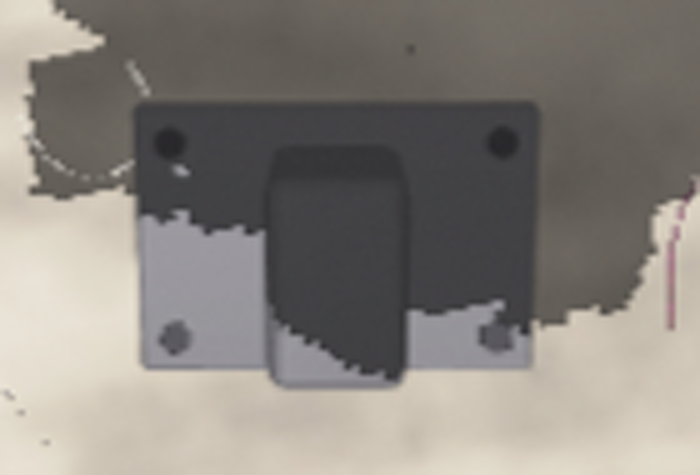

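Emit:
step_arm --targets "1 .002 -.005 -.08 0 0 0;1 .002 -.005 -.16 0 0 0;1 .002 -.005 -.22 0 0 0;1 .002 -.005 -.27 0 0 0;1 .002 -.005 -.3 0 0 0;1 .002 -.005 -.31 0 0 0;1 .002 -.005 -.31 0 0 0;-1 .002 -.005 -.31 0 0 0;-1 .002 -.005 -.31 0 0 0;-1 .002 -.005 -.31 0 0 0"

```text
clock: 3.4
eef_pos: [0.506, -0.4689, 0.0189]
tool_rot: [0.783, 0.622, 0.0, 0.002]
ft_force: [0.2, 0.3, -0.0]
grip_width: 0.0515
grasp_force: 0.0
```

Emit:
step_arm --targets "-1 0 0 0 0 0 0;-1 0 0 0 0 0 0;-1 0 0 0 0 0 0;-1 0 0 0 0 0 0;-1 0 0 0 0 0 0;-1 0 0 0 0 0 0"

```text
clock: 3.9
eef_pos: [0.5053, -0.4687, 0.0176]
tool_rot: [0.783, 0.622, 0.0, 0.001]
ft_force: [-0.0, 0.2, 6.4]
grip_width: 0.023
grasp_force: 60.4
```

Emit:
step_arm --targets "-1 0 0 .02 0 0 0;-1 0 0 .06 0 0 0;-1 0 0 .12 0 0 0;-1 0 0 .18 0 0 0;-1 0 0 .22 0 0 0;-1 0 0 .23 0 0 0;-1 0 0 .23 0 0 0;-1 0 .03 .23 0 0 0;-1 0 .08 .23 0 0 0;-1 0 .11 .23 0 0 0"

```text
clock: 4.73
eef_pos: [0.503, -0.4103, 0.1279]
tool_rot: [0.783, 0.622, -0.0, -0.003]
ft_force: [0.2, 0.7, -1.6]
grip_width: 0.0229
grasp_force: 59.6
```

```bash
python3 - <<'E'
from h import *
o=bot.get_obs();i=bot.camera_info("wrist");im=bot.camera("wrist")[:,:,::-1];cv2.imwrite("pics/w2.png",im)
import pickle;pickle.dump(i,open("w2.pkl","wb"));print(o["eef_pos"],o["tool_rot"],o["ft_force"],o["ft_torque"])
E
```

```text
[ 0.503  -0.4103  0.1279] [ 0.7832  0.6217 -0.0003 -0.0033] [ 0.2401  0.7307 -1.6399] [0.0702 0.0317 0.0249]
```

View pics/w2.png

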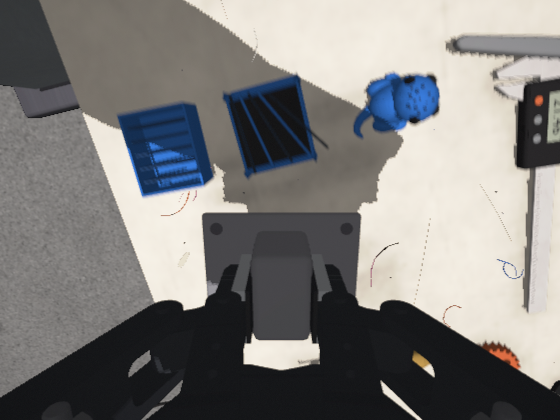

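The lid is held square: its far flange edge runs from (203,213) to (361,213). The tower is right ahead at (270,125). I'll carry on at this height.

Emit:
step_arm --targets "-1 0 .03 0 0 0 0;-1 0 .08 0 0 0 0;-1 0 .13 0 0 0 0;-1 0 .15 0 0 0 0;-1 0 .16 0 0 0 0;-1 0 .16 0 0 0 0"

```text
clock: 5.28
eef_pos: [0.5042, -0.3319, 0.13]
tool_rot: [0.783, 0.622, -0.0, -0.001]
ft_force: [0.5, -0.4, -0.9]
grip_width: 0.0233
grasp_force: 59.6
```

```bash
python3 - <<'E'
from h import *
o=bot.get_obs();i=bot.camera_info("wrist");im=bot.camera("wrist")[:,:,::-1];cv2.imwrite("pics/w3.png",im)
import pickle;pickle.dump((i,o),open("w3.pkl","wb"));print(o["eef_pos"],o["tool_rot"],o["ft_force"],o["ft_torque"])
E
```

```text
[ 0.5042 -0.3319  0.13  ] [ 0.7828  0.6223 -0.0005 -0.0011] [ 0.4655 -0.4133 -0.8934] [-0.0413 -0.009   0.0061]
```

View pics/w3.png

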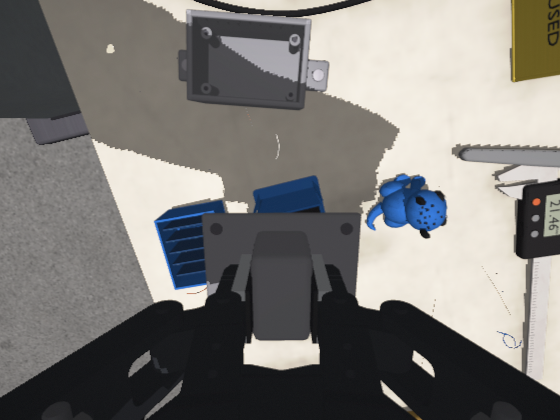

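The whole housing is in view: rim corners near (190,11), (310,20), (304,108) and (186,98). I'll zoom in for precise corners.

```bash
python3 - <<'E'
import cv2
im=cv2.imread("pics/w3.png");v=cv2.resize(im[0:120,175:335],None,fx=5,fy=5,interpolation=2);cv2.imwrite("pics/w3c.png",cv2.convertScaleAbs(v,alpha=1.6))
E
```

```text
(no output)
```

View pics/w3c.png

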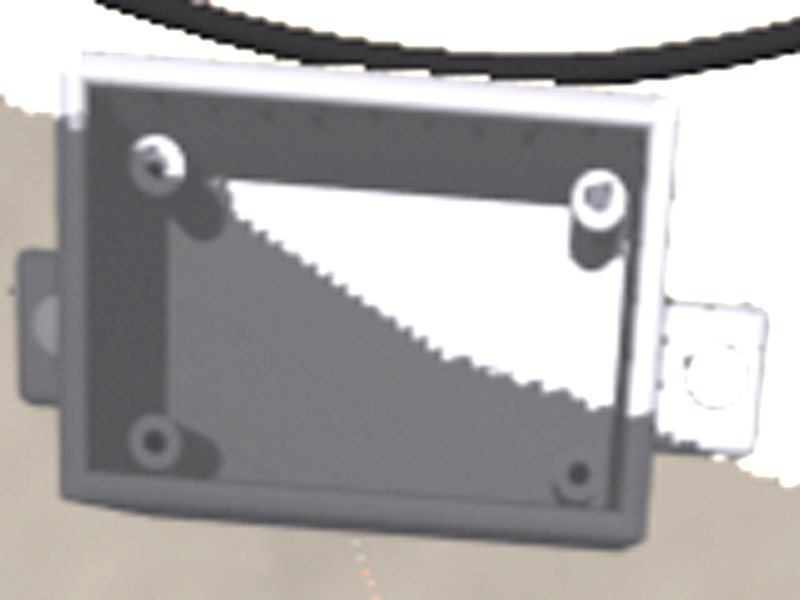

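```bash
python3 - <<'E'
from h import *
import pickle;i,o=pickle.load(open("w3.pkl","rb"))
c=np.array([(85,82),(652,126),(624,511),(85,472)])/5+[175,0]-[.4,.4]
w=ray("",c,.05,i);print(w);print("inner",rect(w),w.mean(0))
for a,b in((0,1),(3,2),(0,3),(1,2)):
    d=w[b]-w[a];print(np.linalg.norm(d),np.degrees(np.arctan2(d[1],d[0])))
c=np.array([(62,55),(678,98),(648,545),(62,497)])/5+[175,0]-[.4,.4]
w=ray("",c,.05,i);print("outer",rect(w),w.mean(0))
# lid far flange edge, refine by rows/cols
g=cv2.cvtColor(cv2.imread("pics/w3.png"),cv2.COLOR_BGR2GRAY).astype(int)
print(g[206:218,215],g[206:218,330],g[235,197:210],g[235,355:368])
z=o["eef_pos"][2]-.0176+.012
e=ray("",[(202.7,212.5),(361.2,212.5)],z,i);d=e[1]-e[0];L=np.linalg.norm(d);u=d/L
n=np.array([u[1],-u[0],0]);print("lid edge",e,L,np.degrees(np.arctan2(u[1],u[0])),"centre",e.mean(0)+n*.026,"tcp",o["eef_pos"])
# top view now
im=bot.camera("top")[:,:,::-1];cv2.imwrite("pics/t2.png",im)
# printer corner
print("printer edge at z0/.1",ray("top",[(200,208)],0),ray("top",[(200,208)],.1))
E
```

```text
[[ 0.4822 -0.1946  0.05  ]
 [ 0.5477 -0.2147  0.05  ]
 [ 0.5351 -0.2571  0.05  ]
 [ 0.4689 -0.237   0.05  ]]
inner (array([ 508.48  , -225.8326], dtype=float32), np.float32(69.15389), np.float32(44.384495), np.float32(-16.96457)) [ 0.5085 -0.2258  0.05  ]
0.06852518455790854 -17.02355198896179
0.0691538696330551 -16.96460686643363
0.04438553209280825 -107.35666384029639
0.044315187027800365 -106.54439596836067
outer (array([ 508.924 , -226.0201], dtype=float32), np.float32(75.57069), np.float32(51.46592), np.float32(-17.500885)) [ 0.5085 -0.2262  0.05  ]
[46 45 44 45 43 42 45 59 65 68 70 71] [105 105 105 104 105 104  84  65  66  70  72  71] [37 45 53 62 66 67 67 70 71 71 71 71 71] [ 72  71  70  69 124 197 222 221 222 222 221 221 221]
lid edge [[ 0.476  -0.2976  0.1244]
 [ 0.5485 -0.3143  0.1244]] 0.07442728232251979 -13.009206530161757 centre [ 0.5064 -0.3313  0.1244] tcp [ 0.5042 -0.3319  0.13  ]
printer edge at z0/.1 [[ 0.5483 -0.1849  0.    ]] [[ 0.5366 -0.2031  0.1   ]]
```

Housing from the wrist view: inner opening 69 x 44.4 mm (68 x 44 given), centre (0.5085, −0.226), yaw −17.0°. Relative to the held lid that is +3 mm in x, +105 mm in y and −4° of turn.

Emit:
step_arm --targets "-1 .001 .04 0 0 0 -.02;-1 .002 .09 0 0 0 -.04;-1 .004 .14 0 0 0 -.06;-1 .006 .18 0 0 0 -.08;-1 .006 .205 0 0 0 -.089;-1 .006 .21 0 0 0 -.089;-1 .006 .21 -.03 0 0 -.089;-1 .006 .21 -.06 0 0 -.089;-1 .006 .21 -.06 0 0 -.089;-1 .006 .21 -.06 0 0 -.089"

```text
clock: 6.22
eef_pos: [0.507, -0.229, 0.1005]
tool_rot: [0.805, 0.593, -0.001, -0.001]
ft_force: [-0.3, 0.1, -0.6]
grip_width: 0.0229
grasp_force: 59.6
```

```bash
python3 - <<'E'
from h import *
o=bot.get_obs();print(o["eef_pos"],o["tool_rot"],o["ft_force"],o["ft_torque"])
i=bot.camera_info("wrist");im=bot.camera("wrist")[:,:,::-1];s=bot.camera("scene")[:,:,::-1]
import pickle;pickle.dump((i,o),open("w4.pkl","wb"));cv2.imwrite("pics/w4.png",im);cv2.imwrite("pics/s4.png",s)
a=cv2.resize(im[140:360,170:400],(620,593));b=cv2.resize(s[200:320,200:350],None,fx=4,fy=4)
cv2.imwrite("pics/w4c.png",cv2.convertScaleAbs(a,alpha=1.6))
E
```

```text
[ 0.507  -0.229   0.1005] [ 0.8049  0.5934 -0.0007 -0.0008] [-0.2947  0.0646 -0.6466] [-0.003   0.031   0.0156]
```

View pics/w4c.png

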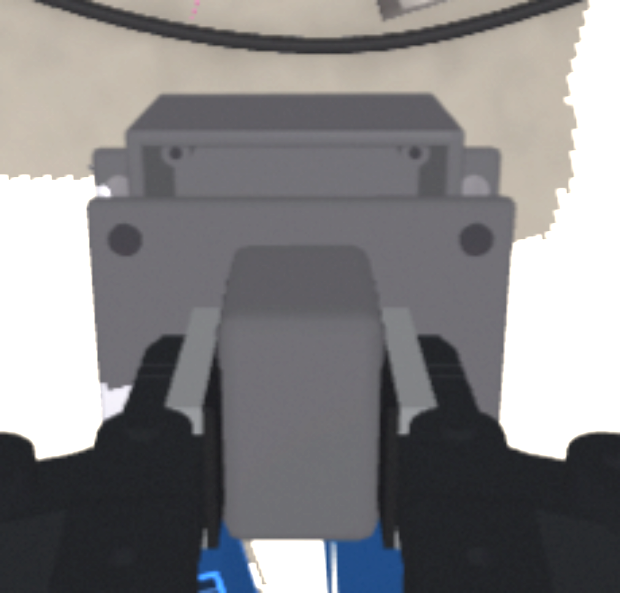

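The crop shows the far rim with outer corners at (128,132) and (465,132) and the lid's far flange edge from (88,200) to (515,200), so it is nearly centred and parallel. Computing the residual offset.

```bash
python3 - <<'E'
from h import *
import pickle;i,o=pickle.load(open("w4.pkl","rb"));s=620/230
def C(p,z):
    e=ray("",np.array(p)/s+[169.8,139.8],z,i);d=e[1]-e[0];L=np.linalg.norm(d);u=d/L
    print(L,np.degrees(np.arctan2(u[1],u[0])));return e.mean(0),u
r,u=C([(128,132),(465,132)],.05);q,u2=C([(143,147),(450,147)],.05);l,_=C([(88,200),(515,200)],.0949)
n=np.array([u[1],-u[0],0])
hc=r+n*.026;hi=q+n*.022;lc=l+n*.026
print(hc,hi,lc,"shift",hc-lc,hi-lc,"in lid frame",(hc-lc)@u,(hc-lc)@-n)
E
```

```text
0.07492034954793429 -17.181030488556065
0.06857972726031392 -17.179456477180363
0.07445363158807586 -17.173771391465085
[ 0.5086 -0.2262  0.05  ] [ 0.5088 -0.2257  0.05  ] [ 0.5089 -0.229   0.0949] shift [-0.0003  0.0028 -0.0449] [-0.0001  0.0034 -0.0449] in lid frame -0.0011095519220124003 0.0025897291187088798
```

Emit:
step_arm --targets "-1 0 .005 0 0 0 0;-1 0 .005 -.015 0 0 0;-1 0 .005 -.03 0 0 0;-1 0 .005 -.045 0 0 0;-1 0 .005 -.052 0 0 0;-1 0 .005 -.052 0 0 0;-1 0 .005 -.052 0 0 0"

```text
clock: 6.9
eef_pos: [0.5073, -0.2253, 0.0747]
tool_rot: [0.804, 0.594, -0.0, -0.001]
ft_force: [0.3, -0.4, -1.3]
grip_width: 0.0232
grasp_force: 59.6
```

Emit:
step_arm --targets "-1 0 -.002 -.003 0 0 0;-1 0 -.002 -.006 0 0 0;-1 0 -.002 -.009 0 0 0;-1 0 -.002 -.012 0 0 0;-1 0 -.002 -.015 0 0 0;-1 0 -.002 -.018 0 0 0;-1 0 -.002 -.018 0 0 0"

```text
clock: 7.48
eef_pos: [0.5075, -0.2264, 0.0659]
tool_rot: [0.804, 0.594, -0.0, -0.0]
ft_force: [0.1, 0.1, -1.4]
grip_width: 0.0231
grasp_force: 59.6
```

Emit:
step_arm --targets "-1 0 0 -.002 0 0 0;-1 0 0 -.004 0 0 0;-1 0 0 -.006 0 0 0;-1 0 0 -.008 0 0 0;-1 0 0 -.008 0 0 0"

```text
clock: 7.9
eef_pos: [0.5075, -0.2264, 0.062]
tool_rot: [0.804, 0.594, -0.0, -0.0]
ft_force: [-0.2, 0.2, -2.0]
grip_width: 0.0228
grasp_force: 59.6
```

Emit:
step_arm --targets "-1 0 0 -.001 0 0 0;-1 0 0 -.002 0 0 0;-1 0 0 -.003 0 0 0;-1 0 0 -.003 0 0 0"

```text
clock: 8.23
eef_pos: [0.5077, -0.2265, 0.0607]
tool_rot: [0.804, 0.594, -0.0, -0.0]
ft_force: [-0.2, 0.4, -0.6]
grip_width: 0.0226
grasp_force: 59.6
```

Emit:
step_arm --targets "-1 0 0 -.001 0 0 0;-1 0 0 -.002 0 0 0;-1 0 0 -.002 0 0 0;-1 0 0 -.002 0 0 0"

```text
clock: 8.57
eef_pos: [0.5077, -0.2265, 0.0605]
tool_rot: [0.804, 0.594, 0.0, 0.0]
ft_force: [-1.7, 0.6, 5.9]
grip_width: 0.0234
grasp_force: 60.6
```

Contact: about 7 N at z = 0.0605 m, against the predicted seat at 0.0606 m. One small press to confirm.

Emit:
step_arm --targets "-1 0 0 -.001 0 0 0;-1 0 0 -.001 0 0 0;-1 0 0 -.001 0 0 0;-1 0 0 -.001 0 0 0"

```text
clock: 8.9
eef_pos: [0.5078, -0.2265, 0.0605]
tool_rot: [0.804, 0.594, 0.0, 0.0]
ft_force: [-3.8, 2.4, 8.1]
grip_width: 0.0231
grasp_force: 61.0
```

Seated: the force rises with no further travel. Now lift 17 mm so the lip is about 10 mm above the rim.

Emit:
step_arm --targets "-1 0 0 .004 0 0 0;-1 0 0 .01 0 0 0;-1 0 0 .016 0 0 0;-1 0 0 .022 0 0 0;-1 0 0 .028 0 0 0;-1 0 0 .034 0 0 0;-1 0 0 .036 0 0 0;-1 0 0 .036 0 0 0;-1 0 0 .036 0 0 0;-1 0 0 .036 0 0 0"

```text
clock: 9.73
eef_pos: [0.5076, -0.2264, 0.0771]
tool_rot: [0.804, 0.594, -0.0, -0.0]
ft_force: [-0.3, -0.2, -1.4]
grip_width: 0.0227
grasp_force: 59.8
```

```bash
python3 - <<'E'
from h import *
o=bot.get_obs();print(o["eef_pos"],o["tool_rot"],o["ft_force"],o["ft_torque"],o["joint_vel"],o["clock"])
im=bot.camera("wrist")[:,:,::-1];s=bot.camera("scene")[:,:,::-1]
a=cv2.resize(im,(560,420))[120:360,150:410];b=cv2.resize(s[180:340,200:360],(450,450),interpolation=2)
a=cv2.resize(a,(340,314));out=np.zeros((450,790,3),np.uint8);out[:314,:340]=a;out[:,340:]=b
cv2.imwrite("pics/end.png",cv2.convertScaleAbs(out,alpha=1.5))
E
```

```text
[ 0.5076 -0.2264  0.0771] [ 0.8045  0.594  -0.0001 -0.0002] [-0.2936 -0.1963 -1.4477] [-0.0025  0.0406 -0.0144] [-0.0008  0.0027 -0.0026 -0.0005  0.0011  0.0012] 9.7333
```

View pics/end.png

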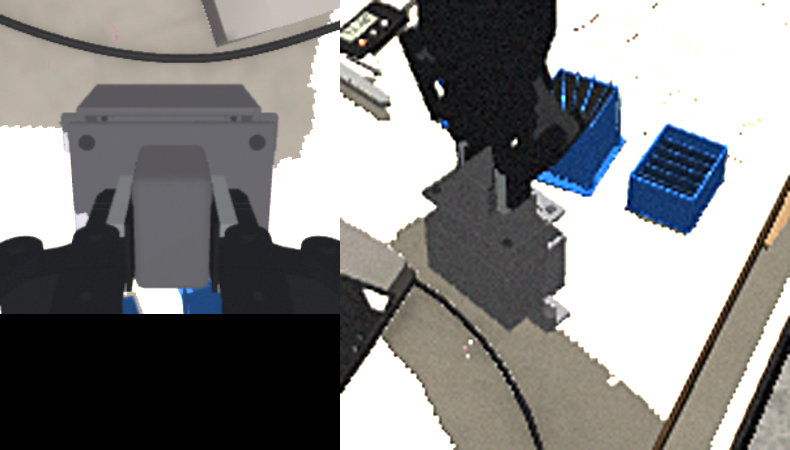

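The lid is held level and parallel over the housing, with its lip 9.6 mm above the rim. Only its own weight is on the wrist, and the tower and tray are still standing; the critter is hidden behind the arm here.

```bash
python3 -c "
from workcell import bot
print(bot.job_done())"
```

```text
the job is handed in; nothing more can be done
None
```

The lid was dry-fitted until its flange seated on the rim (about 8 N), and it is now held still and level, in line with the housing, its lip about 9.6 mm above the rim; the job is handed in at about 10 s, with no contact felt on the carry over the prints, though the critter was out of view in the last picture.

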